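# Clamp up a glue jig with its draw latch

## Robot

A 7-joint arm with a two-finger parallel gripper is mounted at the origin on the work surface. World frame = base frame: x ahead of the robot, y to its left, z up, the work surface at z = 0. Lengths are in m, angles in rad, forces in N, time in s.
With the tool pointing down it reaches from about 0.425 to 0.925 m from the base axis. Payload 6.8 kg.
Tool frame: the origin (TCP) lies midway between the tips of the shut fingers; the grasp point (between the pads) lies 19 mm behind it; z points along the fingers, y is the direction in which the jaws open and shut (so a half turn about z gives the same grasp; the last joint's range is limited). The gripper opens to 85 mm and grips with 20 to 120 N. Pads are 22 mm wide; open, the fingers measure 114 mm over their backs; the gripper's body (76 mm by 85 mm) begins 54 mm behind the grasp point. The pads swing forward as they close: fully open they stand 13 mm farther back than shut.
Start: joints at [1.081, 0.477, 0.022, 1.555, -0.011, 1.109, -0.083], TCP at [0.252, -0.626, 0.231] pointing down, gripper open.
Joint ranges: [-2.96, 2.96], [-0.34, 2.1], [-1.41, 1.46], [0.24, 2.44], [-1.37, 4.51], [0.17, 1.92], [-2.96, 2.96]. Speed limits (rad/s): [2.39, 2.39, 3.14, 3.14, 3.14, 3.14, 3.14].

## Interface

Orientations are given as a unit quaternion [w, x, y, z].
In Python, from station import readout, eyes, ticket gives the robot as it stands. The module is installed in compiled form; this text tells all that it offers.
- The arm moves only by the shell command python3 -m crank 'ROWS' [FORCE]. ROWS is JSON, a list of rows, each an object of numbers: "jaw": the opening in per cent of the stroke, from 0 (shut) to 100 (fully open); "x", "y", "z": the shift along the tool's x, y, z in mm; "ax", "ay", "az": the turn, a rotation vector about the tool's x, y, z in degrees. In form: [{"jaw": .., "x": .., "y": .., "z": .., "ax": .., "ay": .., "az": ..}, ...]. A call has 1 to 12 rows; each row shifts and turns the commanded pose from where the row before left it, along the tool's axes as they then stand; what a row does not reach is not made up. A row lasts 1/8 s, in which the tool goes at most 62.5 mm and 10.7 degrees, less where a joint would pass 70% of its speed; a pose out of reach is approached as far as the arm can. A call with a gripper value outside its range is refused whole. The fingers move at their own pace and stop on an object; FORCE is the grip in N (left out, the last holds). Time passes only in rows, so rows that do not move let the fingers close. It gives the time, the measured TCP pose, the force and the opening at its end, in the units of the state.
- readout.get_obs(): the state, without advancing time (a new reading comes with each control period).
- eyes.read_camera(name): name is "scene" or "top" or "wrist"; returns (picture, depth): 420x560x3 uint8, red, green, blue; 420x560 float32, m along the optical axis (not along the pixel's ray), 0 where there is no reading.
- eyes.calibration(name): a dict with "fx", "fy", "cx", "cy" (pixels), "k1" (the pictures are not rectified: a ray, as slopes to the right and down, at radius r is drawn at 1 + k1 r^2 times it, then the intrinsics apply), "R" (3x3) and "t" (3): a world point X has camera coordinates R X + t. Camera axes: x right, y down, z forward; pixel columns grow to the right and rows downward; lengths in m; the calibration is good to about 2 mm. A picture is of the moment at which its call begins: read the wrist's pose just before it. calibration takes no time and is no camera call; for the wrist camera it gives the pose at the moment of the call.
- ticket.hand_in(): hands the job in, once; it reports no verdict.
The state is a dict: "t": time; "q": joint angles; "joint_vel": joint speeds; "joint_torque": joint torques, N m; "eef_pos": TCP position; "tool_rot": TCP orientation; "contact_force": force on the tool from outside, world axes, zero at the start; "torque": the same for the moment, N m; "gripper_width": opening from 0.0 (shut) to 1.0 (fully open).
Only numpy, scipy, OpenCV 4.12 (cv2) and the standard library are available. Lean on these libraries where they do the work, as an engineer would, in place of code of your own. Each camera call takes 0.05 s, during which the arm holds its last target. There are 200 camera calls.

## Task

Clamp the glued strips in the jig: first slide the jaw up against the strips until it stops, then lay the latch's wire loop over the keeper hook on the jaw and draw it back snug under the hook, and then press the lever down over centre until it lies flat on its stop and keeps the jaw drawn tight by itself. Go by feel and never force any part (no push over 40 N; 20 N is enough everywhere), and leave the things lying around where they are.

Things in the scene. Friction and masses are not known exactly. Their poses are not given: they have to be found in the camera images.
- jig: Glue-up jig fixed to the bench: board 310 x 150 x 18 mm (jig x -200..110, y +-75), wooden block (x -20..65, y +-30, top z 50) with the latch, two glued strips (x -57..-20, y +-67, top z 44), sliding jaw. Origin on the bench under the lever's pivot. x = draw direction: the jaw is on the -x side and closes towards +x; the shut lever's handle points to +x. y along the pivot pin, z up.
- pivot (a point): Lever's pivot axis, 68 mm above the bench, over the jig's origin; the axis runs along jig y.
- jaw (a joint): How far the jaw stands open, m: 0 = home against the strips (hard stop), grows towards jig -x, at most 0.030. Slides with about 12 N of friction and stays where it is left. Starts 8 to 20 mm open.
- jaw_face (a point): Middle of the jaw's flat outer (jig -x) face, 36 mm above the bench; face 68 mm wide in y, 18 to 52 mm above the bench. Push it towards jig +x. With the jaw home it is at jig x -112.5 mm. The board (top 18 mm) runs on at least 60 mm in front of it; guide strips 10 mm high stand on the board at y = +-38..50 mm.
- keeper_seat (a point): Centre of the loop's bar when seated, on the steel keeper; axes as jig. 65 mm above the bench, at jig x -67.5 mm with the jaw home. A hook plate 5 mm thick, 22 mm wide stands on its +x side, leaning 25 deg to -x over the seat: top 7.5 mm above the seat centre, lip 1 mm past it. Seat floor 3 mm below the centre. The bar must come down on the plate's -x side.
- keeper (a joint): The keeper is spring-loaded on the jaw: m by which it is drawn towards jig +x; 0 = relaxed, stiffness 4.5 N/mm, at most 0.014. With the jaw home and the loop hooked, it is drawn about 7 mm at dead centre and about 5 mm with the lever shut.
- lever (a joint): Lever angle, rad: 0 = shut on its stop, handle level towards jig +x; grows as the handle swings up; 1.745 = open stop, handle 10 deg past upright, leaning to the jaw. Friction 0.15 N m: stays where left. Starts 1.715 to 1.745. Hooked, dead centre is at about 0.45; below it the latch pulls itself shut. Closing takes up to about 12 N near the handle's end.
- lever_tip (a point): End of the steel handle, on its centre line, 90 mm from the pivot. The handle is a flat bar 16 mm wide (jig y) and 5 mm thick, its last 16 mm widened to 26 mm and 6 mm thick. To shut, push it from its jaw-facing side, over towards jig +x and down.
- loop (a joint): Loop's angle on the lever, rad. The loop's slope above level (seen from its pin towards jig -x) is loop minus lever. Friction 0.025 N m: it stays where put and is carried up with the lever as that closes, so the bar easily slips off unless it is first drawn back (jig +x) under the hook's lip; that takes 10 to 14 N and turns the lever about 0.25 rad. Starts 0.40 to 0.79 rad above level. Range -0.2 to 2.7.
- loop_bar (a point): Middle of the loop's cross bar, 5 mm thick, 36 mm long along jig y. The loop is a wire U (side wires 36 mm apart) on a pin on the lever; bar to pin 83 mm. The pin is 24 mm from the pivot, 25 deg below the handle's line (as seen shut). With lever open and jaw home the bar clears the hook's lip by about 4.5 mm; with the jaw more open than that it cannot pass.
- loop_tab (a point): Top of the finger tab, a steel plate 27 mm long, 26 mm wide, 3 mm thick, sloping up 17 deg to the loop's plane from the bar away from the pin, its end rolled to 7 mm thick (roll axis 27.5 mm beyond the bar, 9 mm above the loop's plane). This point is 12.5 mm beyond the bar, 5.5 mm above the plane. Press the tab down to swing the loop; push its rolled end to jig +x to draw the bar back.
- offcut: Bystander: wood offcut 75 x 26 x 19 mm lying on the jig's board beside the block.
- screw_tin: Bystander: small round tin, 32 mm across, 32 mm high, on the jig's board on the other side.
- glue: Bystander: white glue bottle, 60 mm across, 160 mm high.
- screwdriver: Bystander: screwdriver, 200 mm long, lying.
- mallet: Bystander: hammer, 260 mm long, lying.
- tape: Bystander: roll of tape, 100 mm across, 25 mm high, lying flat.
- drill: Bystander: cordless drill, 206 mm high, standing on its battery.

How it is judged:
On the way, in this order (a step that is already met when the one before it is completed fails the run):
1. the jaw is pushed home against the strips, before the loop is hooked (value of joint jaw below 0.0015 m), for 0.2 s.
2. the loop's bar lies behind the keeper's hook, with the lever still open (x of loop_bar in the frame of keeper_seat between -0.012 and 0.0025 m and z of loop_bar in the frame of keeper_seat between -0.006 and 0.005 m and value of joint lever above 1 rad), for 0.1 s.
At the end, for the whole second after the job is handed in: The lever is within 0.08 rad of shut and at rest, the jaw within 2 mm of home, the loop's bar under the keeper's hook (bar centre within -12..2.5 mm in x and -6..5 mm in z of the seat) and the keeper drawn by more than 3 mm (value of joint lever below 0.08 rad and velocity of joint lever below 0.05 rad/s and value of joint jaw below 0.002 m and value of joint keeper above 0.003 m and x of loop_bar in the frame of keeper_seat between -0.012 and 0.0025 m and z of loop_bar in the frame of keeper_seat between -0.006 and 0.005 m); the robot touches nothing.
It fails at once if any part of the jig pushed with more than 40 N (contact force between any of the fingers, the arm and jig above 40 N).
It fails at once if a bystander shifted by more than 30 mm (distance of any of offcut, screw_tin, glue, screwdriver, mallet, tape, drill from where it was at the start of the episode above 0.03 m).
It also fails if it takes over 72 s, if anything falls off the work surface, if the arm or the gripper's body presses on something with over 40 N, if the wrist force passes 120 N, or if a joint passes its speed limit or range.

## Working session

There is one attempt and no reset: what is moved stays moved. The work goes in short steps, Python scripts to look and compute and a shell command to move; the robot and the scene stay as the last step left them, time stands still between calls to the robot, and variables do not carry over. Pictures are saved under pics/ and viewed, about 8 in all and at most 12, crops included, and the job is handed in when it is done.

```bash
mkdir -p pics; cat > h.py <<'E'
import numpy as np, cv2
from scipy.spatial.transform import Rotation as Ro
from station import readout, eyes, ticket
def cam(n):
    c=eyes.calibration(n); p,d=eyes.read_camera(n); return p,d,c
def save(p,f): cv2.imwrite('pics/'+f,p[:,:,::-1])
def pts(d,c):
    # world point for each pixel (depth along the axis)
    v,u=np.mgrid[:d.shape[0],:d.shape[1]].astype(float)
    K=np.array([[c['fx'],0,c['cx']],[0,c['fy'],c['cy']],[0,0,1]])
    s=cv2.undistortPoints(np.stack([u.ravel(),v.ravel()],1)[:,None],K,und(c)).reshape(d.shape+(2,))
    P=np.dstack([s[...,0]*d,s[...,1]*d,d])
    return (P-np.array(c['t']))@np.array(c['R'])
def und(c): return np.array([c['k1'],0,0,0,0.])
def st():
    o=readout.get_obs(); q=o['tool_rot']; R=Ro.from_quat([q[1],q[2],q[3],q[0]]).as_matrix()
    return o,np.array(o['eef_pos']),R
E
python3 - <<'E'
from h import *
for n in('scene','top'):
    p,d,c=cam(n); save(p,n+'0.png'); np.savez(n+'0.npz',p=p,d=d,P=pts(d,c)); print(n,-np.array(c['R']).T@c['t'],np.array(c['R'])[2],c['k1'])
o,e,R=st(); print(o['t'],e,R.round(3),o['contact_force'])
E
```

```text
scene [1.06136807 0.60165936 0.79935092] [-0.5477862  -0.49341709 -0.67562553] -0.029025586581871838
top [0.41203056 0.06720062 1.27316845] [ 0.06512039 -0.00865124 -0.99783991] -0.06026935812694829
0.1 [ 0.25131584 -0.62591982  0.23041529] [[ 0.928  0.373 -0.001]
 [ 0.373 -0.928  0.001]
 [-0.    -0.002 -1.   ]] [ 0.05469399  0.09018406 -0.06058879]
```

View pics/top0.png

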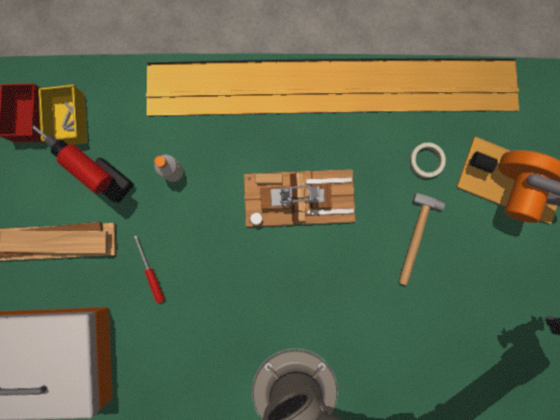

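View pics/scene0.png

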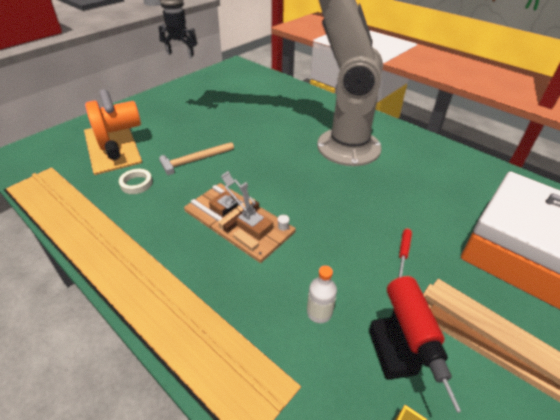

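The top view shows the jig at about pixels (245..355, 170..227). The jaw side, with its white guide strips, is to the right (world -y), so the draw direction is roughly world +y. The scene view shows the lever upright and the loop raised. Next I'll fit the board.

```bash
python3 - <<'E'
from h import *
z=np.load('top0.npz'); P=z['P'];p=z['p']
m=np.zeros(P.shape[:2],np.uint8); m[160:240,235:365]=1
g=(P[...,2]>0.010)&(m>0)
n,l,s,_=cv2.connectedComponentsWithStats(g.astype(np.uint8)); k=1+np.argmax(s[1:,4]); g=l==k
X=P[g][:,:2].astype(np.float32)
(c,wh,a)=cv2.minAreaRect(X); print(c,wh,a,s[k]); 
b=cv2.boxPoints((c,wh,a)); print(b)
print('table z',np.median(P[235:260,260:340,2]), 'board', np.median(P[g][:,2]))
# axis direction u toward jaw(-x): long side pointing to world -y
e=[b[1]-b[0],b[2]-b[1]]; L=max(e,key=np.linalg.norm); ux=L/np.linalg.norm(L); ux=ux*np.sign(ux[1])
o=np.array(c)+0.045*ux; print('ux',ux,'yaw',np.degrees(np.arctan2(ux[1],ux[0])),'origin',o)
E
```

```text
(0.5192794799804688, -0.016486793756484985) (0.20668500661849976, 0.31101447343826294) 2.599832534790039 [ 244  169  112   57 5751]
[[ 0.40898955  0.13417275]
 [ 0.42309713 -0.17652158]
 [ 0.6295694  -0.16714634]
 [ 0.6154618   0.143548  ]]
table z -0.0015207365231592325 board 0.02034816778611834
ux [-0.0453599  0.9989707] yaw 92.59982 origin [0.51723828 0.02846689]
```

```bash
python3 - <<'E'
from h import *
z=np.load('top0.npz'); P=z['P']
H=P[...,2]; g=((H>0.012)&(H<0.028)).astype(np.uint8); g[:165]=0;g[235:]=0;g[:,:235]=0;g[:,365:]=0
g=cv2.morphologyEx(g,cv2.MORPH_OPEN,np.ones((3,3)))
X=P[g>0][:,:2].astype(np.float32)
(c,wh,a)=cv2.minAreaRect(X); print(c,wh,a)
b=cv2.boxPoints((c,wh,a)); e=[b[1]-b[0],b[2]-b[1]]; L=max(e,key=np.linalg.norm); ux=L/np.linalg.norm(L); ux=ux*np.sign(ux[1])
uy=np.array([-ux[1],ux[0]]); o=np.array(c)+0.045*ux; print('yaw',np.degrees(np.arctan2(ux[1],ux[0])),o)
A=P[160:240,235:365].reshape(-1,3); q=np.c_[(A[:,:2]-o)@ux,(A[:,:2]-o)@uy,A[:,2]]
for lo,hi in((.095,.2),(.07,.095),(.047,.06),(.040,.0465)):
    s=q[(q[:,2]>lo)&(q[:,2]<hi)]; 
    if len(s): print(lo,len(s),np.percentile(s,[2,50,98],axis=0).round(3).tolist())
print(q[q[:,2]>.07].round(3))
E
```

```text
(0.5473802089691162, -0.01473778486251831) (0.15045350790023804, 0.3100450038909912) 2.614630699157715
yaw 92.61463 [0.54532739 0.03021537]
0.095 268 [[-0.085, -0.019, 0.096], [-0.053, 0.001, 0.136], [-0.0, 0.02, 0.16]]
0.07 61 [[-0.007, -0.017, 0.071], [0.003, 0.001, 0.09], [0.01, 0.019, 0.095]]
0.047 886 [[-0.128, -0.031, 0.047], [0.004, 0.008, 0.051], [0.087, 0.062, 0.057]]
0.04 600 [[-0.116, -0.064, 0.04], [-0.036, 0.004, 0.043], [0.069, 0.064, 0.046]]
[[0.043 0.131 1.273]
 [0.043 0.131 1.273]
 [0.043 0.131 1.273]
 ...
 [0.043 0.131 1.273]
 [0.043 0.131 1.273]
 [0.043 0.131 1.273]]
```

```bash
python3 -m crank '[{"jaw":0,"az":9.7},{"jaw":0,"az":9.6},{"jaw":0,"x":32.4,"y":-47.7},{"jaw":0,"x":32.4,"y":-47.7},{"jaw":0,"x":32.4,"y":-47.7},{"jaw":0,"x":32.4,"y":-47.7},{"jaw":0,"x":32.4,"y":-47.7},{"jaw":0,"x":32.4,"y":-47.7},{"jaw":0,"x":32.4,"y":-47.7},{"jaw":0,"x":32.4,"y":-47.7},{"jaw":0,"x":32.4,"y":-47.7},{"jaw":0,"x":32.4,"y":-47.7}]' 40
cat >> h.py <<'E'
O=np.array([0.5453,0.0302,0]); yw=np.radians(92.61)
J=np.array([[np.cos(yw),np.sin(yw),0],[-np.sin(yw),np.cos(yw),0],[0,0,1]])  # rows: jig axes
def rep():
    o,e,R=st(); print('t %.2f jig tcp mm'%o['t'],(1e3*J@(e-O)).round(1),'tool axes in jig',(J@R).round(3).tolist(),'F jig',(J@np.array(o['contact_force'])).round(1),'w',round(o['gripper_width'],2))
E
python3 - <<'E'
from h import *
rep()
for n in('wrist','scene'):
    p,d,c=cam(n); save(p,n+'1.png'); np.savez(n+'1.npz',p=p,d=d,P=(pts(d,c)-O)@J.T)
E
```

```text
t 0.10 jig tcp mm [-642.1  323.6  230.4] tool axes in jig [[0.33, -0.944, 0.001], [-0.944, -0.33, 0.001], [-0.0, -0.002, -1.0]] F jig [ 0.1 -0.1 -0.1] w 1.0schema error: expected keys jaw, x, y, z, ax, ay, az
```

View pics/wrist1.png

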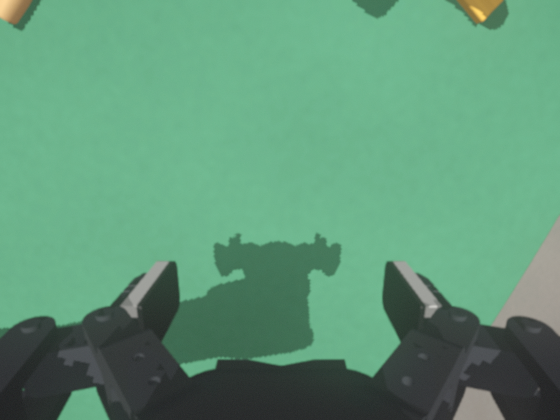

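The move was refused because every row needs all the keys, so the arm has not moved. The view shows only bare bench with the two fingers at the bottom.

```bash
python3 -m crank '[{"jaw":0,"x":0,"y":0,"z":0,"ax":0,"ay":0,"az":9.7},{"jaw":0,"x":0,"y":0,"z":0,"ax":0,"ay":0,"az":9.6},{"jaw":0,"x":32.4,"y":-47.7,"z":0,"ax":0,"ay":0,"az":0},{"jaw":0,"x":32.4,"y":-47.7,"z":0,"ax":0,"ay":0,"az":0},{"jaw":0,"x":32.4,"y":-47.7,"z":0,"ax":0,"ay":0,"az":0},{"jaw":0,"x":32.4,"y":-47.7,"z":0,"ax":0,"ay":0,"az":0},{"jaw":0,"x":32.4,"y":-47.7,"z":0,"ax":0,"ay":0,"az":0},{"jaw":0,"x":32.4,"y":-47.7,"z":0,"ax":0,"ay":0,"az":0},{"jaw":0,"x":32.4,"y":-47.7,"z":0,"ax":0,"ay":0,"az":0},{"jaw":0,"x":32.4,"y":-47.7,"z":0,"ax":0,"ay":0,"az":0},{"jaw":0,"x":32.4,"y":-47.7,"z":0,"ax":0,"ay":0,"az":0},{"jaw":0,"x":32.4,"y":-47.7,"z":0,"ax":0,"ay":0,"az":0}]' 40
python3 - <<'E'
from h import *
rep()
for n in('wrist','scene'):
    p,d,c=cam(n); save(p,n+'2.png'); np.savez(n+'2.npz',p=p,d=d,P=(pts(d,c)-O)@J.T)
E
```

```text
t: 1.7
eef_pos: [0.5545, -0.1338, 0.2314]
tool_rot: [0.0, 1.0, 0.022, 0.0]
contact_force: [0.4, -0.2, -0.4]
gripper_width: 0.002
t 1.70 jig tcp mm [-164.2   -1.7  231.4] tool axes in jig [[-0.001, -1.0, -0.0], [-1.0, 0.001, -0.0], [0.0, 0.0, -1.0]] F jig [-0.2 -0.4 -0.4] w 0.0
```

View pics/wrist2.png

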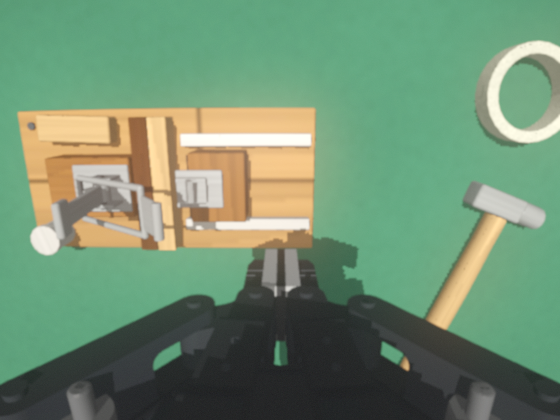

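The wrist view shows the jaw's outer face at about column 247, a gap between the jaw and the strips (columns 175..190), the raised loop's tab at (150,212), and the lever at (75,210). Now I'll measure the jaw face and check the frame.

```bash
python3 - <<'E'
from h import *
z=np.load('wrist2.npz'); P=z['P']
def r(n,m):
    s=P[m]*1e3
    if len(s): print(n,len(s),np.percentile(s,[1,50,99],axis=0).round(1).tolist())
x,y,zz=P[...,0],P[...,1],P[...,2]; v=np.zeros(x.shape,bool); v[100:255,15:320]=1
r('jaw',v&(zz>.047)&(zz<.057)&(x<-.065)&(abs(y)<.05)&(x>-.16))
r('strips',v&(zz>.039)&(zz<.047)&(x>-.065)&(x<-.015))
r('board',v&(zz>.013)&(zz<.023))
r('hook',v&(zz>.06)&(zz<.075)&(x<-.065)&(abs(y)<.02))
r('high',v&(zz>.085)&(zz<.3))
t=v&(zz>.1)&(x<-.055); r('tab',t); 
i=np.argmin(np.where(t,x,9)); print(P.reshape(-1,3)[i])
for a in np.arange(.1,.17,.01):
    r('h%.2f'%a,v&(abs(zz-a)<.005)&(abs(y)<.03))
E
```

```text
jaw 3517 [[-129.6, -32.9, 49.7], [-106.4, -3.3, 52.2], [-68.4, 33.5, 56.8]]
strips 4039 [[-55.6, -65.8, 39.8], [-40.5, -17.4, 43.7], [-18.5, 65.5, 45.9]]
board 17648 [[-197.4, -73.6, 16.0], [-104.8, -16.6, 17.8], [108.4, 73.6, 20.6]]
hook 759 [[-94.5, -11.9, 60.1], [-83.3, -0.6, 61.9], [-67.6, 11.8, 74.6]]
high 3359 [[-168.3, -19.7, 87.6], [-19.4, -2.5, 137.1], [8.1, 19.8, 240.9]]
tab 1432 [[-169.6, -68.7, 131.6], [-80.5, -6.8, 157.1], [-56.1, 19.2, 373.9]]
[-0.17061672 -0.01193274  0.23610859]
h0.10 249 [[-14.1, -20.0, 95.2], [-6.0, -0.1, 100.5], [4.5, 19.9, 104.9]]
h0.11 261 [[-30.7, -19.9, 105.2], [-16.0, -1.4, 110.0], [-4.4, 20.2, 114.9]]
h0.12 322 [[-45.1, -19.8, 115.1], [-31.5, -1.4, 119.9], [-6.7, 20.2, 124.9]]
h0.13 378 [[-65.8, -19.6, 125.1], [-48.5, -1.1, 130.2], [-8.4, 20.0, 134.9]]
h0.14 497 [[-70.8, -18.7, 135.1], [-63.5, -1.6, 137.8], [-11.1, 19.4, 144.9]]
h0.15 431 [[-83.4, -12.8, 145.1], [-15.0, -0.9, 149.1], [-12.0, 12.6, 154.8]]
h0.16 777 [[-85.4, -12.6, 155.2], [-79.6, -0.3, 158.4], [-10.6, 12.7, 160.3]]
```

```bash
python3 -m crank '[{"jaw":0,"x":-1.7,"y":0,"z":0,"ax":8.3,"ay":0,"az":0},{"jaw":0,"x":0,"y":0,"z":0,"ax":8.3,"ay":0,"az":0},{"jaw":0,"x":0,"y":0,"z":0,"ax":8.4,"ay":0,"az":0},{"jaw":0,"x":0,"y":21,"z":45,"ax":0,"ay":0,"az":0},{"jaw":0,"x":0,"y":21,"z":45,"ax":0,"ay":0,"az":0},{"jaw":0,"x":0,"y":21,"z":45,"ax":0,"ay":0,"az":0},{"jaw":0,"x":0,"y":12,"z":26,"ax":0,"ay":0,"az":0},{"jaw":0,"x":0,"y":8,"z":17,"ax":0,"ay":0,"az":0},{"jaw":0,"x":0,"y":-6,"z":2.8,"ax":0,"ay":0,"az":0},{"jaw":0,"x":0,"y":0,"z":0,"ax":0,"ay":0,"az":0}]'
python3 -c "from h import *;rep()"
```

```text
t: 3.05
eef_pos: [0.5526, -0.128, 0.0362]
tool_rot: [-0.216, 0.976, 0.023, -0.004]
contact_force: [0.6, 0.7, 0.0]
gripper_width: -0.001
t 3.05 jig tcp mm [-1.584e+02 -1.000e-01  3.620e+01] tool axes in jig [[0.0, -0.906, 0.423], [-1.0, -0.001, -0.001], [0.002, -0.423, -0.906]] F jig [ 0.6 -0.6  0. ] w -0.0
```

```bash
python3 -m crank '[{"jaw":0,"x":0,"y":-3.6,"z":1.7,"ax":0,"ay":0,"az":0},{"jaw":0,"x":0,"y":-3.6,"z":1.7,"ax":0,"ay":0,"az":0},{"jaw":0,"x":0,"y":-3.6,"z":1.7,"ax":0,"ay":0,"az":0},{"jaw":0,"x":0,"y":-1.8,"z":0.85,"ax":0,"ay":0,"az":0},{"jaw":0,"x":0,"y":-1.8,"z":0.85,"ax":0,"ay":0,"az":0},{"jaw":0,"x":0,"y":-1.8,"z":0.85,"ax":0,"ay":0,"az":0}]'
python3 -c "from h import *;rep()"
```

```text
t: 3.8
eef_pos: [0.5509, -0.1109, 0.0348]
tool_rot: [-0.216, 0.976, 0.022, -0.005]
contact_force: [-0.3, -0.2, 0.3]
gripper_width: -0.001
t 3.80 jig tcp mm [-141.2    0.8   34.8] tool axes in jig [[-0.001, -0.906, 0.423], [-1.0, 0.001, -0.0], [-0.0, -0.423, -0.906]] F jig [-0.2  0.3  0.3] w -0.0
```

```bash
python3 -m crank '[{"jaw":0,"x":0,"y":-1.8,"z":0.85,"ax":0,"ay":0,"az":0},{"jaw":0,"x":0,"y":-1.8,"z":0.85,"ax":0,"ay":0,"az":0},{"jaw":0,"x":0,"y":-1.8,"z":0.85,"ax":0,"ay":0,"az":0},{"jaw":0,"x":0,"y":-1.8,"z":0.85,"ax":0,"ay":0,"az":0}]'
python3 -c "from h import *;rep()"
```

```text
t: 4.3
eef_pos: [0.5509, -0.1071, 0.0348]
tool_rot: [-0.214, 0.977, 0.021, -0.004]
contact_force: [-3.1, -11.6, 4.5]
gripper_width: 0.002
t 4.30 jig tcp mm [-137.4    0.7   34.8] tool axes in jig [[-0.004, -0.908, 0.418], [-1.0, 0.003, -0.003], [0.001, -0.418, -0.908]] F jig [-11.5   3.6   4.5] w 0.0
```

```bash
python3 -m crank '[{"jaw":0,"x":0,"y":-1.8,"z":0.85,"ax":0,"ay":0,"az":0},{"jaw":0,"x":0,"y":-1.8,"z":0.85,"ax":0,"ay":0,"az":0},{"jaw":0,"x":0,"y":-1.8,"z":0.85,"ax":0,"ay":0,"az":0},{"jaw":0,"x":0,"y":-1.8,"z":0.85,"ax":0,"ay":0,"az":0},{"jaw":0,"x":0,"y":-1.8,"z":0.85,"ax":0,"ay":0,"az":0},{"jaw":0,"x":0,"y":-1.8,"z":0.85,"ax":0,"ay":0,"az":0}]'
python3 -c "from h import *;rep()"
```

```text
t: 5.05
eef_pos: [0.5504, -0.0964, 0.0348]
tool_rot: [-0.213, 0.977, 0.02, -0.004]
contact_force: [-3.2, -11.9, 5.6]
gripper_width: 0.0
t 5.05 jig tcp mm [-126.7    0.7   34.8] tool axes in jig [[-0.005, -0.909, 0.417], [-1.0, 0.004, -0.003], [0.001, -0.417, -0.909]] F jig [-11.8   3.7   5.6] w 0.0
```

```bash
python3 -m crank '[{"jaw":0,"x":0,"y":-1.8,"z":0.85,"ax":0,"ay":0,"az":0},{"jaw":0,"x":0,"y":-1.8,"z":0.85,"ax":0,"ay":0,"az":0},{"jaw":0,"x":0,"y":-1.8,"z":0.85,"ax":0,"ay":0,"az":0}]'
python3 -c "from h import *;rep()"; python3 -m crank '[{"jaw":0,"x":0,"y":-0.9,"z":0.4,"ax":0,"ay":0,"az":0},{"jaw":0,"x":0,"y":-0.9,"z":0.4,"ax":0,"ay":0,"az":0}]'
python3 -c "from h import *;rep()"
```

```text
t: 5.42
eef_pos: [0.5501, -0.0903, 0.0348]
tool_rot: [-0.213, 0.977, 0.02, -0.004]
contact_force: [-2.7, -12.2, 5.5]
gripper_width: -0.001
t 5.42 jig tcp mm [-120.6    0.7   34.8] tool axes in jig [[-0.005, -0.909, 0.417], [-1.0, 0.004, -0.003], [0.001, -0.417, -0.909]] F jig [-12.1   3.2   5.5] w -0.0
t: 5.68
eef_pos: [0.5501, -0.0885, 0.0347]
tool_rot: [-0.213, 0.977, 0.02, -0.004]
contact_force: [-3.7, -14.9, 6.5]
gripper_width: -0.001
t 5.67 jig tcp mm [-118.8    0.7   34.7] tool axes in jig [[-0.005, -0.909, 0.417], [-1.0, 0.004, -0.003], [0.001, -0.417, -0.909]] F jig [-14.7   4.4   6.5] w -0.0
```

Force is starting to rise. I'll push a little further to confirm the stop.

```bash
python3 -m crank '[{"jaw":0,"x":0,"y":-0.9,"z":0.4,"ax":0,"ay":0,"az":0},{"jaw":0,"x":0,"y":-0.9,"z":0.4,"ax":0,"ay":0,"az":0},{"jaw":0,"x":0,"y":0,"z":0,"ax":0,"ay":0,"az":0}]'
python3 -c "from h import *;rep()"
```

```text
t: 6.05
eef_pos: [0.5501, -0.0885, 0.0348]
tool_rot: [-0.212, 0.977, 0.019, -0.003]
contact_force: [-3.5, -16.6, 7.3]
gripper_width: 0.001
t 6.05 jig tcp mm [-118.8    0.6   34.8] tool axes in jig [[-0.006, -0.91, 0.415], [-1.0, 0.005, -0.004], [0.002, -0.415, -0.91]] F jig [-16.5   4.2   7.3] w 0.0
```

```bash
python3 -m crank '[{"jaw":0,"x":0,"y":9,"z":-4.2,"ax":0,"ay":0,"az":0},{"jaw":0,"x":0,"y":27,"z":-12.7,"ax":0,"ay":0,"az":0},{"jaw":0,"x":0,"y":-21,"z":-45,"ax":0,"ay":0,"az":0},{"jaw":0,"x":0,"y":-21,"z":-45,"ax":0,"ay":0,"az":0},{"jaw":0,"x":0,"y":-21,"z":-45,"ax":0,"ay":0,"az":0},{"jaw":0,"x":0,"y":0,"z":0,"ax":-8.3,"ay":0,"az":0},{"jaw":0,"x":0,"y":0,"z":0,"ax":-8.3,"ay":0,"az":0},{"jaw":0,"x":0,"y":0,"z":0,"ax":-8.4,"ay":0,"az":0},{"jaw":0,"x":0,"y":0,"z":0,"ax":0,"ay":0,"az":0}]'
python3 - <<'E'
from h import *
rep()
p,d,c=cam('wrist'); save(p,'wrist3.png'); P=(pts(d,c)-O)@J.T; np.savez('wrist3.npz',p=p,d=d,P=P)
x,y,zz=P[...,0],P[...,1],P[...,2]
def r(n,m):
    s=P[m]*1e3
    if len(s): print(n,len(s),np.percentile(s,[1,50,99],axis=0).round(1).tolist())
r('jaw',(zz>.047)&(zz<.057)&(x<-.065)&(abs(y)<.05)&(x>-.14))
r('keeper',(zz>.06)&(zz<.08)&(x<-.05)&(abs(y)<.02)&(x>-.11))
r('tab',(zz>.12)&(abs(y)<.03)&(x<-.055)&(x>-.1))
E
```

```text
t: 7.18
eef_pos: [0.552, -0.1178, 0.1843]
tool_rot: [-0.001, 1.0, 0.026, 0.0]
contact_force: [-0.4, 1.2, 0.2]
gripper_width: 0.001
t 7.17 jig tcp mm [-1.482e+02  1.000e-01  1.843e+02] tool axes in jig [[0.006, -1.0, 0.001], [-1.0, -0.006, -0.0], [0.0, -0.001, -1.0]] F jig [1.2 0.4 0.2] w 0.0
jaw 4138 [[-111.1, -33.1, 48.6], [-90.5, -3.3, 52.1], [-65.6, 32.9, 56.8]]
keeper 1001 [[-76.2, -11.8, 60.2], [-65.1, -0.6, 62.0], [-50.2, 11.8, 74.5]]
tab 4849 [[-99.9, -18.9, 132.6], [-93.7, -10.9, 265.9], [-57.3, 18.1, 277.9]]
```

View pics/wrist3.png

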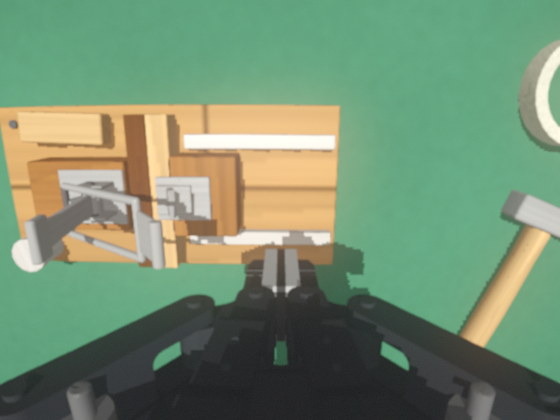

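```bash
python3 -m crank '[{"jaw":0,"x":0,"y":-33,"z":0,"ax":0,"ay":0,"az":0},{"jaw":0,"x":0,"y":-33,"z":0,"ax":0,"ay":0,"az":0},{"jaw":0,"x":0,"y":0,"z":16,"ax":0,"ay":0,"az":0},{"jaw":0,"x":0,"y":6,"z":16,"ax":0,"ay":0,"az":0},{"jaw":0,"x":0,"y":6,"z":16,"ax":0,"ay":0,"az":0},{"jaw":0,"x":0,"y":4,"z":16,"ax":0,"ay":0,"az":0},{"jaw":0,"x":0,"y":3,"z":16,"ax":0,"ay":0,"az":0},{"jaw":0,"x":0,"y":0,"z":10,"ax":0,"ay":0,"az":0},{"jaw":0,"x":0,"y":0,"z":0,"ax":0,"ay":0,"az":0}]'
python3 -c "from h import *;rep()"
```

```text
t: 8.35
eef_pos: [0.5488, -0.0735, 0.093]
tool_rot: [-0.0, 1.0, 0.023, -0.001]
contact_force: [0.2, -0.1, 0.6]
gripper_width: -0.001
t 8.35 jig tcp mm [-103.8    1.2   93. ] tool axes in jig [[-0.0, -1.0, 0.0], [-1.0, 0.0, 0.002], [-0.002, -0.0, -1.0]] F jig [-0.1 -0.2  0.6] w -0.0
```

```bash
python3 -m crank '[{"jaw":0,"x":1,"y":-3,"z":8,"ax":0,"ay":0,"az":0},{"jaw":0,"x":0,"y":-1,"z":8,"ax":0,"ay":0,"az":0},{"jaw":0,"x":0,"y":0,"z":4,"ax":0,"ay":0,"az":0},{"jaw":0,"x":0,"y":0,"z":2,"ax":0,"ay":0,"az":0},{"jaw":0,"x":0,"y":0,"z":2,"ax":0,"ay":0,"az":0},{"jaw":0,"x":0,"y":0,"z":0,"ax":0,"ay":0,"az":0}]'
python3 - <<'E'
from h import *
rep()
p,d,c=cam('wrist'); save(p,'wrist4.png'); p,d,c=cam('scene'); save(cv2.resize(p[160:270,170:310],None,fx=5,fy=5,interpolation=cv2.INTER_CUBIC),'scene4.png')
E
```

```text
t: 9.1
eef_pos: [0.5501, -0.0699, 0.0698]
tool_rot: [0.0, 1.0, 0.022, 0.0]
contact_force: [-0.3, -0.3, -0.9]
gripper_width: 0.0
t 9.10 jig tcp mm [-100.2   -0.3   69.8] tool axes in jig [[-0.001, -1.0, -0.0], [-1.0, 0.001, -0.0], [0.0, 0.0, -1.0]] F jig [-0.2  0.3 -0.9] w 0.0
```

View pics/wrist4.png

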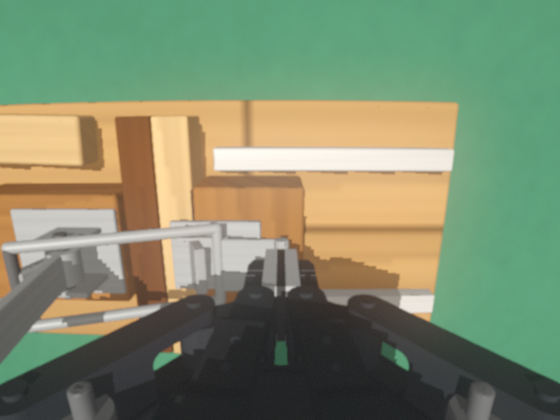

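The wrist view shows the bar at column ~216, just on the -x side of the hook plate (column ~200), with the finger on the rolled end. I'll keep pressing down by feel.

```bash
python3 -m crank '[{"jaw":0,"x":0,"y":0,"z":1,"ax":0,"ay":0,"az":0},{"jaw":0,"x":0,"y":0,"z":1,"ax":0,"ay":0,"az":0},{"jaw":0,"x":0,"y":0,"z":1,"ax":0,"ay":0,"az":0},{"jaw":0,"x":0,"y":0,"z":0,"ax":0,"ay":0,"az":0}]'
python3 -c "from h import *;rep()"
```

```text
t: 9.7
eef_pos: [0.5503, -0.0697, 0.0673]
tool_rot: [0.0, 1.0, 0.022, 0.0]
contact_force: [-2.3, 1.1, 5.3]
gripper_width: 0.004
t 9.70 jig tcp mm [-100.1   -0.4   67.3] tool axes in jig [[-0.001, -1.0, -0.0], [-1.0, 0.001, -0.0], [0.0, 0.0, -1.0]] F jig [1.2 2.2 5.3] w 0.0
```

```bash
python3 -m crank '[{"jaw":0,"x":0,"y":0,"z":-8,"ax":0,"ay":0,"az":0},{"jaw":0,"x":0,"y":12,"z":-7,"ax":0,"ay":0,"az":0},{"jaw":0,"x":0,"y":12,"z":0,"ax":0,"ay":0,"az":0},{"jaw":0,"x":0,"y":0,"z":13,"ax":0,"ay":0,"az":0},{"jaw":0,"x":0,"y":0,"z":12,"ax":0,"ay":0,"az":0},{"jaw":0,"x":0,"y":-3,"z":0,"ax":0,"ay":0,"az":0},{"jaw":0,"x":0,"y":-2,"z":0,"ax":0,"ay":0,"az":0},{"jaw":0,"x":0,"y":-1,"z":0,"ax":0,"ay":0,"az":0},{"jaw":0,"x":0,"y":0,"z":0,"ax":0,"ay":0,"az":0}]'
python3 -c "from h import *;rep()"
```

```text
t: 10.82
eef_pos: [0.5512, -0.0875, 0.0571]
tool_rot: [0.0, 1.0, 0.023, 0.0]
contact_force: [0.2, 0.2, 0.5]
gripper_width: -0.002
t 10.82 jig tcp mm [-117.9   -0.5   57.1] tool axes in jig [[-0.0, -1.0, -0.0], [-1.0, 0.0, -0.001], [0.001, 0.0, -1.0]] F jig [ 0.2 -0.2  0.5] w -0.0
```

```bash
python3 -m crank '[{"jaw":0,"x":0,"y":-1.5,"z":0,"ax":0,"ay":0,"az":0},{"jaw":0,"x":0,"y":-1.5,"z":0,"ax":0,"ay":0,"az":0},{"jaw":0,"x":0,"y":-1.5,"z":0,"ax":0,"ay":0,"az":0},{"jaw":0,"x":0,"y":-1.5,"z":0,"ax":0,"ay":0,"az":0},{"jaw":0,"x":0,"y":0,"z":0,"ax":0,"ay":0,"az":0}]'
python3 -c "from h import *;rep()"
python3 -m crank '[{"jaw":0,"x":0,"y":-1.5,"z":0,"ax":0,"ay":0,"az":0},{"jaw":0,"x":0,"y":-1.5,"z":0,"ax":0,"ay":0,"az":0}]'
python3 -c "from h import *;rep()"
```

```text
t: 11.45
eef_pos: [0.5508, -0.0847, 0.057]
tool_rot: [0.001, 1.0, 0.021, 0.0]
contact_force: [1.2, -7.3, -0.1]
gripper_width: 0.004
t 11.45 jig tcp mm [-115.    -0.2   57. ] tool axes in jig [[-0.003, -1.0, -0.003], [-1.0, 0.003, -0.0], [0.0, 0.003, -1.0]] F jig [-7.3 -0.8 -0.1] w 0.0
t: 11.7
eef_pos: [0.5507, -0.0828, 0.0571]
tool_rot: [0.002, 1.0, 0.021, 0.0]
contact_force: [0.8, -11.4, 0.1]
gripper_width: -0.003
t 11.70 jig tcp mm [-113.1   -0.3   57.1] tool axes in jig [[-0.004, -1.0, -0.004], [-1.0, 0.004, -0.001], [0.001, 0.004, -1.0]] F jig [-11.4  -0.3   0.1] w -0.0
```

```bash
for i in 1; do :; done; python3 -m crank '[{"jaw":0,"x":0,"y":-1.5,"z":0,"ax":0,"ay":0,"az":0},{"jaw":0,"x":0,"y":-1.5,"z":0,"ax":0,"ay":0,"az":0}]'
python3 -c "from h import *;rep()"
python3 -m crank '[{"jaw":0,"x":0,"y":-1,"z":0,"ax":0,"ay":0,"az":0},{"jaw":0,"x":0,"y":-1,"z":0,"ax":0,"ay":0,"az":0}]'
python3 -c "from h import *;rep()"
```

```text
t: 11.95
eef_pos: [0.5507, -0.0806, 0.0574]
tool_rot: [0.002, 1.0, 0.021, 0.0]
contact_force: [-0.3, -12.5, 4.1]
gripper_width: -0.0
t 11.95 jig tcp mm [-110.9   -0.3   57.4] tool axes in jig [[-0.004, -1.0, -0.005], [-1.0, 0.004, -0.001], [0.001, 0.005, -1.0]] F jig [-12.5   0.9   4.1] w -0.0
t: 12.2
eef_pos: [0.5507, -0.0792, 0.0576]
tool_rot: [0.003, 1.0, 0.02, 0.001]
contact_force: [0.7, -14.1, 4.7]
gripper_width: -0.001
t 12.20 jig tcp mm [-109.6   -0.4   57.6] tool axes in jig [[-0.005, -1.0, -0.005], [-1.0, 0.005, -0.001], [0.001, 0.005, -1.0]] F jig [-14.1  -0.1   4.7] w -0.0
```

```bash
python3 -m crank '[{"jaw":0,"x":0,"y":-1,"z":0,"ax":0,"ay":0,"az":0},{"jaw":0,"x":0,"y":0,"z":0,"ax":0,"ay":0,"az":0}]'
python3 - <<'E'
from h import *
rep()
p,d,c=cam('wrist'); save(p,'wrist5.png'); np.savez('wrist5.npz',p=p,d=d,P=(pts(d,c)-O)@J.T)
E
```

```text
t: 12.45
eef_pos: [0.5507, -0.0789, 0.0577]
tool_rot: [0.003, 1.0, 0.02, 0.001]
contact_force: [0.0, -15.0, 4.4]
gripper_width: 0.003
t 12.45 jig tcp mm [-109.2   -0.4   57.7] tool axes in jig [[-0.005, -1.0, -0.006], [-1.0, 0.005, -0.001], [0.001, 0.006, -1.0]] F jig [-15.    0.7   4.4] w 0.0
```

View pics/wrist5.png

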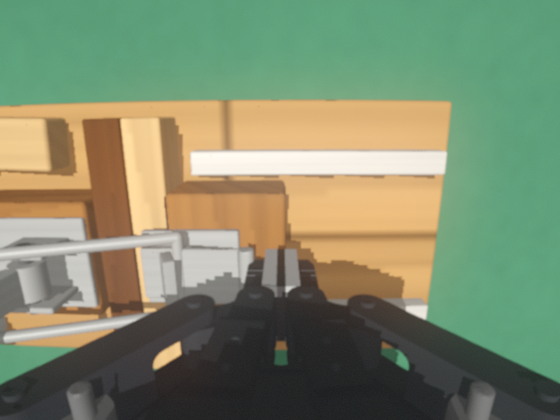

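The view shows the bar at column ~178, hard against the hook plate at column ~167, with the force rising and no further travel. I'll check the bar's position by depth.

```bash
python3 - <<'E'
from h import *
z=np.load('wrist5.npz'); P=z['P']*1e3
x,y,zz=P[...,0],P[...,1],P[...,2]
for a in range(-105,-45,3):
    m=(x>=a)&(x<a+3)&(y>11.5)&(y<20.5)&(zz>58)&(zz<110); n=(x>=a)&(x<a+3)&(abs(y)<10)&(zz>56)&(zz<110)
    print(a,m.sum(),zz[m].max().round(1) if m.any() else '',np.median(y[m]).round(1) if m.any() else '','| mid',n.sum(),zz[n].max().round(1) if n.any() else '')
E
```

```text
-105 0   | mid 48 109.9
-102 0   | mid 185 88.1
-99 0   | mid 221 88.4
-96 0   | mid 156 88.7
-93 0   | mid 323 107.8
-90 3 65.9 11.9 | mid 411 109.9
-87 18 66.2 12.3 | mid 293 67.4
-84 19 66.4 12.5 | mid 290 67.3
-81 10 66.3 12.2 | mid 305 67.2
-78 0   | mid 318 110.0
-75 0   | mid 295 110.0
-72 0   | mid 260 66.8
-69 0   | mid 315 73.4
-66 0   | mid 524 75.4
-63 0   | mid 214 76.0
-60 0   | mid 63 71.2
-57 6 63.0 11.7 | mid 171 64.3
-54 17 69.2 12.2 | mid 267 63.5
-51 38 71.8 15.8 | mid 268 63.1
-48 48 72.6 16.4 | mid 28 62.3
```

```bash
python3 -m crank '[{"jaw":0,"x":0,"y":5,"z":0,"ax":0,"ay":0,"az":0},{"jaw":0,"x":0,"y":8,"z":0,"ax":0,"ay":0,"az":0},{"jaw":0,"x":0,"y":0,"z":-40,"ax":0,"ay":0,"az":0},{"jaw":0,"x":0,"y":0,"z":-40,"ax":0,"ay":0,"az":0},{"jaw":0,"x":0,"y":0,"z":-40,"ax":0,"ay":0,"az":0},{"jaw":0,"x":0,"y":-40,"z":0,"ax":0,"ay":0,"az":0},{"jaw":0,"x":0,"y":0,"z":0,"ax":0,"ay":0,"az":0}]'
python3 - <<'E'
from h import *
rep()
p,d,c=cam('wrist'); save(p,'wrist6.png'); P=(pts(d,c)-O)@J.T*1e3
x,y,zz=P[...,0],P[...,1],P[...,2]
for a in range(70,165,10):
    m=(abs(zz-a)<5)&(abs(y)<8)&(x>-40)&(x<60)
    if m.any(): print(a,m.sum(),np.percentile(x[m],[2,50,98]).round(1))
m=(y>15)&(y<21)&(zz>60)&(zz<110)&(x>-90)&(x<20)
for a in range(-84,16,6):
    k=m&(x>=a)&(x<a+6)
    if k.any(): print('wire',a,k.sum(),np.median(zz[k]).round(1))
E
```

```text
t: 13.38
eef_pos: [0.5491, -0.0416, 0.1773]
tool_rot: [-0.001, 1.0, 0.025, 0.0]
contact_force: [-0.8, 0.2, -1.2]
gripper_width: -0.001
t 13.38 jig tcp mm [-71.9  -0.5 177.3] tool axes in jig [[0.005, -1.0, 0.002], [-1.0, -0.005, -0.001], [0.001, -0.002, -1.0]] F jig [ 0.2  0.8 -1.2] w -0.0
70 231 [-5.9 -3.6  6.5]
80 190 [-1.8  0.4 11.2]
90 230 [ 0.8  2.3 16. ]
100 184 [2.4 3.4 6.6]
110 206 [3.8 5.  8.3]
120 238 [5.3 6.5 9.8]
130 255 [ 6.7  7.6 11.1]
140 280 [ 7.8  9.  11.2]
150 293 [ 9.  10.1 11. ]
160 419 [10.1 12.3 16.5]
wire -72 11 66.1
wire -66 53 66.9
wire -60 53 68.5
wire -54 51 70.6
wire -48 53 72.0
wire -42 55 73.8
wire -36 58 75.8
wire -30 54 77.3
wire -24 61 79.3
wire -18 56 81.0
wire -12 60 83.0
wire -6 66 84.8
wire 0 71 86.5
wire 6 62 88.4
wire 12 29 89.7
```

View pics/wrist6.png

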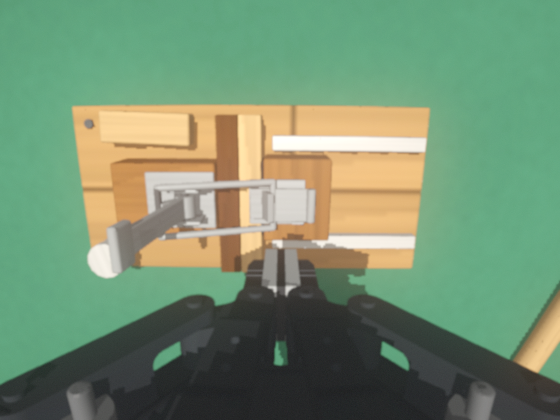

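The loop is hooked. In the picture the bar (column ~272) is against the hook, and the side wires run in a straight line from z 66 at x -70 up to the pin. The lever stands at about 1.43 rad. Next I'll go to the lever.

```bash
python3 -m crank '[{"jaw":0,"x":0,"y":-27,"z":0,"ax":0,"ay":0,"az":0},{"jaw":0,"x":0,"y":-28,"z":0,"ax":0,"ay":0,"az":0},{"jaw":0,"x":0,"y":0,"z":16,"ax":0,"ay":0,"az":0},{"jaw":0,"x":0,"y":0,"z":16,"ax":0,"ay":0,"az":0},{"jaw":0,"x":0,"y":-8,"z":0,"ax":0,"ay":0,"az":0},{"jaw":0,"x":0,"y":-4,"z":0,"ax":0,"ay":0,"az":0},{"jaw":0,"x":0,"y":-4,"z":0,"ax":0,"ay":0,"az":0},{"jaw":0,"x":0,"y":-3,"z":0,"ax":0,"ay":0,"az":0},{"jaw":0,"x":0,"y":0,"z":0,"ax":0,"ay":0,"az":0}]'
python3 -c "from h import *;rep()"
```

```text
t: 14.55
eef_pos: [0.5459, 0.0281, 0.1452]
tool_rot: [0.0, 1.0, 0.022, 0.0]
contact_force: [0.7, -0.1, -0.2]
gripper_width: 0.0
t 14.55 jig tcp mm [ -2.1  -0.5 145.2] tool axes in jig [[-0.001, -1.0, -0.0], [-1.0, 0.001, -0.001], [0.001, 0.0, -1.0]] F jig [-0.1 -0.7 -0.2] w 0.0
```

```bash
python3 -m crank '[{"jaw":0,"x":0,"y":-3.7,"z":0.7,"ax":0,"ay":0,"az":0},{"jaw":0,"x":0,"y":-3.7,"z":0.7,"ax":0,"ay":0,"az":0},{"jaw":0,"x":0,"y":-3.7,"z":0.7,"ax":0,"ay":0,"az":0},{"jaw":0,"x":0,"y":-3.7,"z":0.7,"ax":0,"ay":0,"az":0},{"jaw":0,"x":0,"y":-3.7,"z":0.7,"ax":0,"ay":0,"az":0}]'
python3 -c "from h import *;rep()"
```

```text
t: 15.18
eef_pos: [0.545, 0.0462, 0.141]
tool_rot: [0.0, 1.0, 0.022, 0.0]
contact_force: [2.2, -5.1, -1.6]
gripper_width: -0.001
t 15.18 jig tcp mm [ 16.   -0.4 141. ] tool axes in jig [[-0.001, -1.0, -0.001], [-1.0, 0.001, -0.0], [0.0, 0.001, -1.0]] F jig [-5.2 -2.  -1.6] w -0.0
```

```bash
cat >> h.py <<'E'
def wire():
    p,d,c=cam('wrist'); P=(pts(d,c)-O)@J.T*1e3
    x,y,zz=P[...,0],P[...,1],P[...,2]
    m=(abs(y)>15)&(abs(y)<21)&(zz>57)&(zz<120)&(x>-90)&(x<40)
    print('wire',[(a,int((k:=m&(x>=a)&(x<a+6)).sum()),float(np.median(zz[k]).round(1)) if k.any() else 0) for a in range(-84,-30,6)])
    k=m&(x<-60)&(zz>60)
    print('bar end x',np.percentile(x[k],[1,50]).round(1) if k.any() else None)
    return p,d,P
E
python3 -c "
from h import *
wire()"
```

```text
wire [(-84, 0, 0), (-78, 4, 57.0), (-72, 2, 57.7), (-66, 84, 66.7), (-60, 133, 67.6), (-54, 124, 69.0), (-48, 130, 70.6), (-42, 139, 72.2), (-36, 137, 73.7)]
bar end x [-64.1 -61.8]
```

```bash
python3 -m crank '[{"jaw":0,"x":0,"y":-4.1,"z":2,"ax":0,"ay":0,"az":0},{"jaw":0,"x":0,"y":-4.1,"z":2,"ax":0,"ay":0,"az":0},{"jaw":0,"x":0,"y":-4.1,"z":2.2,"ax":0,"ay":0,"az":0},{"jaw":0,"x":0,"y":-4.1,"z":2.2,"ax":0,"ay":0,"az":0},{"jaw":0,"x":0,"y":-4.1,"z":2.2,"ax":0,"ay":0,"az":0}]'
python3 -c "
from h import *
rep();wire()"
```

```text
t: 15.85
eef_pos: [0.5439, 0.0673, 0.1305]
tool_rot: [0.0, 1.0, 0.023, 0.0]
contact_force: [1.2, -4.2, 2.9]
gripper_width: 0.003
t 15.85 jig tcp mm [ 37.1  -0.3 130.5] tool axes in jig [[-0.001, -1.0, -0.0], [-1.0, 0.001, -0.0], [0.0, 0.0, -1.0]] F jig [-4.2 -1.   2.9] w 0.0
wire [(-84, 3, 57.2), (-78, 2, 57.1), (-72, 1, 57.9), (-66, 24, 66.4), (-60, 150, 66.7), (-54, 140, 67.8), (-48, 133, 69.0), (-42, 147, 69.9), (-36, 142, 71.0)]
bar end x [-61.8 -60.5]
```

```bash
python3 -m crank '[{"jaw":0,"x":0,"y":-3.6,"z":2.8,"ax":0,"ay":0,"az":0},{"jaw":0,"x":0,"y":-3.5,"z":3.1,"ax":0,"ay":0,"az":0},{"jaw":0,"x":0,"y":-3.3,"z":3.3,"ax":0,"ay":0,"az":0},{"jaw":0,"x":0,"y":-3.2,"z":3.5,"ax":0,"ay":0,"az":0},{"jaw":0,"x":0,"y":-3.1,"z":3.7,"ax":0,"ay":0,"az":0}]'
python3 -c "
from h import *
rep();wire()"
```

```text
t: 16.52
eef_pos: [0.5433, 0.0844, 0.1141]
tool_rot: [-0.0, 1.0, 0.023, 0.0]
contact_force: [0.6, -1.3, 2.5]
gripper_width: -0.001
t 16.52 jig tcp mm [ 54.3  -0.4 114.1] tool axes in jig [[-0.0, -1.0, 0.0], [-1.0, 0.0, -0.0], [0.0, -0.0, -1.0]] F jig [-1.4 -0.5  2.5] w -0.0
wire [(-84, 2, 57.1), (-78, 5, 57.2), (-72, 2, 57.1), (-66, 1, 57.9), (-60, 149, 66.2), (-54, 149, 66.8), (-48, 171, 67.4), (-42, 163, 67.9), (-36, 151, 68.6)]
bar end x None
```

```bash
python3 -m crank '[{"jaw":0,"x":0,"y":-2.5,"z":3.8,"ax":0,"ay":0,"az":0},{"jaw":0,"x":0,"y":-2.3,"z":4,"ax":0,"ay":0,"az":0},{"jaw":0,"x":0,"y":-2,"z":4,"ax":0,"ay":0,"az":0},{"jaw":0,"x":0,"y":-1.8,"z":4,"ax":0,"ay":0,"az":0},{"jaw":0,"x":0,"y":-1.5,"z":4,"ax":0,"ay":0,"az":0},{"jaw":0,"x":0,"y":-1,"z":4,"ax":0,"ay":0,"az":0},{"jaw":0,"x":0,"y":-1,"z":4,"ax":0,"ay":0,"az":0},{"jaw":0,"x":0,"y":-1,"z":4,"ax":0,"ay":0,"az":0}]'
python3 -c "
from h import *
rep();wire()"
```

```text
t: 17.58
eef_pos: [0.5424, 0.0966, 0.0821]
tool_rot: [0.0, 1.0, 0.022, -0.0]
contact_force: [0.7, 0.1, -0.5]
gripper_width: -0.002
t 17.57 jig tcp mm [66.5 -0.1 82.1] tool axes in jig [[-0.001, -1.0, -0.0], [-1.0, 0.001, 0.001], [-0.001, 0.0, -1.0]] F jig [ 0.1 -0.7 -0.5] w -0.0
wire [(-84, 1, 57.1), (-78, 2, 57.0), (-72, 3, 57.3), (-66, 6, 65.4), (-60, 221, 66.1), (-54, 217, 65.8), (-48, 233, 65.6), (-42, 224, 65.3), (-36, 221, 65.1)]
bar end x [-60.8 -60.4]
```

```bash
python3 -m crank '[{"jaw":0,"x":0,"y":0,"z":4,"ax":0,"ay":0,"az":0},{"jaw":0,"x":0,"y":0,"z":4,"ax":0,"ay":0,"az":0},{"jaw":0,"x":0,"y":0,"z":2,"ax":0,"ay":0,"az":0},{"jaw":0,"x":0,"y":0,"z":2,"ax":0,"ay":0,"az":0},{"jaw":0,"x":0,"y":0,"z":2,"ax":0,"ay":0,"az":0},{"jaw":0,"x":0,"y":0,"z":0,"ax":0,"ay":0,"az":0}]'
python3 -c "
from h import *
rep()"
```

```text
t: 18.38
eef_pos: [0.5428, 0.0968, 0.0702]
tool_rot: [0.0, 1.0, 0.022, 0.0]
contact_force: [-5.7, -2.7, 16.9]
gripper_width: -0.002
t 18.38 jig tcp mm [66.7 -0.5 70.2] tool axes in jig [[-0.001, -1.0, -0.0], [-1.0, 0.001, -0.0], [0.0, 0.0, -1.0]] F jig [-2.4  5.8 16.9] w -0.0
```

Firm stop at 17 N with the tip at handle-top height (z 70). I'll back off and check.

```bash
python3 -m crank '[{"jaw":0,"x":0,"y":0,"z":-20,"ax":0,"ay":0,"az":0},{"jaw":0,"x":0,"y":0,"z":-50,"ax":0,"ay":0,"az":0},{"jaw":0,"x":0,"y":40,"z":-40,"ax":0,"ay":0,"az":0},{"jaw":0,"x":0,"y":50,"z":0,"ax":0,"ay":0,"az":0},{"jaw":0,"x":0,"y":0,"z":0,"ax":0,"ay":0,"az":0},{"jaw":0,"x":0,"y":0,"z":0,"ax":0,"ay":0,"az":0}]'
python3 - <<'E'
from h import *
rep()
p,d,P=wire(); save(p,'wrist7.png'); x,y,zz=P[...,0],P[...,1],P[...,2]
for a in range(-95,100,8):
    k=(abs(y)<7)&(x>=a)&(x<a+8)&(zz>40)&(zz<120)
    print(a,np.median(zz[k]).round(1) if k.any() else None,end='; ')
k=(abs(abs(y)-28)<4)&(zz>47)&(zz<57)&(x<-60)&(x>-140); print('jaw face',np.percentile(x[k],1))
E
```

```text
t: 19.12
eef_pos: [0.5465, 0.0072, 0.1784]
tool_rot: [-0.0, 1.0, 0.022, -0.0]
contact_force: [-0.1, 0.9, -0.1]
gripper_width: -0.001
t 19.12 jig tcp mm [-2.300e+01 -1.000e-01  1.784e+02] tool axes in jig [[-0.001, -1.0, 0.0], [-1.0, 0.001, 0.0], [-0.0, -0.0, -1.0]] F jig [ 0.9  0.  -0.1] w -0.0
wire [(-84, 2, 57.3), (-78, 1, 57.2), (-72, 1, 57.1), (-66, 29, 65.8), (-60, 103, 65.9), (-54, 101, 65.2), (-48, 103, 64.8), (-42, 109, 64.3), (-36, 108, 63.7)]
bar end x [-62.2 -61.2]
-95 78.1; -87 75.6; -79 71.5; -71 68.5; -63 72.8; -55 62.6; -47 44.7; -39 43.6; -31 43.8; -23 49.1; -15 52.7; -7 73.4; 1 74.2; 9 70.2; 17 70.2; 25 70.1; 33 70.1; 41 70.1; 49 70.0; 57 70.0; 65 70.2; 73 70.2; 81 70.7; 89 70.5; 97 None; jaw face -110.10807130824094
```

View pics/wrist7.png

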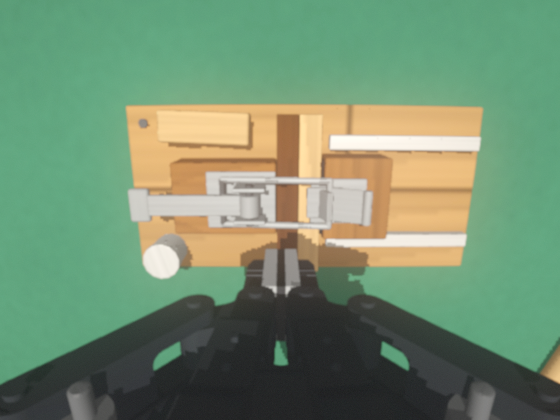

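The lever lies flat (top z 70 along its full length), the bar is hooked on the keeper (column ~325), the jaw sits tight against the strips, and the arm is clear. I'll hand in.

```bash
python3 -c "
from h import *
rep(); print(ticket.hand_in())"
```

```text
t 19.18 jig tcp mm [-2.220e+01 -1.000e-01  1.783e+02] tool axes in jig [[0.001, -1.0, 0.001], [-1.0, -0.001, 0.0], [-0.0, -0.001, -1.0]] F jig [ 0.2  0.2 -0.2] w 0.0
the job is handed in; nothing more can be done
None
```

The strips are clamped and the job is handed in at 19.2 s on the robot's clock. `hand_in` gives no verdict, so the result rests on my own checks.

- **Jaw:** I slid it home until it stopped, at about 17 N along the push.
- **Loop:** I pressed it down behind the hook until it met the seat floor at about 5 N, then drew it back snug at about 15 N.
- **Lever:** I pushed it over centre onto its stop, with about 17 N at the end.
- **Forces:** the highest reading I took was about 18 N in total. I read the force only between moves, not continuously.

Last checks, from the wrist camera with the arm clear and no contact force:
- **Lever:** it is level, with its top at about 70 mm along the whole handle.
- **Bar and keeper:** the bar is under the hook at about jig x -62 mm, which means the keeper is drawn roughly 5 mm. I inferred this from the bar's position rather than measuring the keeper itself.
- **Jaw:** the face read about -110 mm against a nominal -112.5 mm. That is within camera error, and there was no visible gap to the strips.
- **Bystanders:** in the last view the offcut and tin were in place. I did not measure the other items, but the arm never went near them.

One move was refused early on because its rows lacked some keys. The arm did not move, and it had no other effect.

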